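Tap down a bean sample with the spring tapper

ROBOT

A 6-joint arm with a two-finger parallel gripper is mounted at the origin on the work surface. World frame = base frame: x ahead of the robot, y to its left, z up, the work surface at z = 0. Lengths are in m, angles in rad, forces in N, time in s.
With the tool pointing down it reaches from about 0.275 to 0.725 m from the base axis. Payload 5.6 kg.
Tool frame: the origin (TCP) lies midway between the tips of the shut fingers; the grasp point (between the pads) lies 19 mm behind it (env.grip_depth is the distance from the TCP to the grasp point, in m); z points along the fingers, y is the direction in which the jaws open and shut (so a half turn about z gives the same grasp; the last joint's range is limited). The gripper opens to 85 mm and grips with 20 to 120 N. Pads are 22 mm wide; open, the fingers measure 114 mm over their backs; the gripper's body (76 mm by 85 mm) begins 54 mm behind the grasp point. The pads swing forward as they close: fully open they stand 13 mm farther back than shut.
Start: joints at [1.457, 0.255, 0.108, 0, -1.424, -0.285], TCP at [0.214, 0.507, 0.231] pointing down, gripper open.
Joint ranges: [-2.95, 2.95], [-1.21, 1.97], [-1.09, 1.5], [-2.87, 1.71], [-2.94, -0.07], [-3.05, 3.05]. Speed limits (rad/s): [2.57, 2.57, 3.14, 3.14, 3.14, 3.14].

INTERFACE

Orientations are given as a 3x3 rotation matrix whose columns are the frame's x, y, z axes.
In Python, from cell import env gives the robot as it stands.
- The arm moves only by the tool play_rows, never from a script. Its argument "moves" is a list of rows, each a list of 5 numbers: the shift along the world's x, y, z in mm, then the turn about the world's z in rad, then the closure, from -1 (fully open) to 1 (shut). A call has 1 to 20 rows; each row shifts and turns the commanded pose from where the row before left it; what a row does not reach is not made up. A row lasts 1/10 s, in which the tool goes at most 50 mm and 8.59 degrees, less where a joint would pass 70% of its speed; a pose out of reach is approached as far as the arm can. A call with a gripper value outside its range is refused whole. The fingers move at their own pace and stop on an object; "newtons" is the grip in N (left out, the last holds). Time passes only in rows, so rows that do not move let the fingers close. It gives the time, the measured TCP pose, the force and the opening at its end, in the units of the state.
- env.state(): the state, without advancing time (a new reading comes with each control period).
- env.camera(name): name is "scene" or "top" or "wrist"; returns the picture (420x560x3 uint8, red, green, blue); there is no depth.
- env.camera_info(name): a dict with "mtx" (3x3 intrinsics, pixels), "k1" (the pictures are not rectified: a ray, as slopes to the right and down, at radius r is drawn at 1 + k1 r^2 times it, then the intrinsics apply), "eye" and "attitude" of the camera in the world. Camera axes: x right, y down, z forward; pixel columns grow to the right and rows downward; lengths in m; the calibration is good to about 2 mm. A picture is of the moment at which its call begins: read the wrist's pose just before it. camera_info takes no time and is no camera call; for the wrist camera it gives the pose at the moment of the call.
- env.hand_in(): hands the job in, once; it reports no verdict.
The state is a dict: "clock": time; "joint_pos": joint angles; "joint_vel": joint speeds; "joint_efforts": joint torques, N m; "tool_pos": TCP position; "ee_rot": TCP orientation; "ft_force": force on the tool from outside, world axes, zero at the start; "ft_torque": the same for the moment, N m; "gripper_width": finger opening in m.
Only numpy, scipy, OpenCV 4.12 (cv2) and the standard library are available. Lean on these libraries where they do the work, as an engineer would, in place of code of your own. Each camera call takes 0.05 s, during which the arm holds its last target. There are 200 camera calls.

TASK

Settle the sample in the canister with the spring tapper: draw the striker back by its upright peg, feeling for the catch, until the sear holds it by itself, without driving it hard into the rubber buffer just behind the catch. Take the hand off it, then press the trigger plunger so that the striker flies home freely against the anvil, and let the plunger come back up. Leave the canister standing in its cradle and the glass, the pitcher and the tray where they are.

Things in the scene. Friction and masses are not known exactly. Their poses are not given: they have to be found in the camera images.
- tapper: Bench tapper, fixed: dark base plate 250 (x) by 330 (y) by 12 mm, grey housing on it (x -85 to 50, y -120 to 75, top at 55 mm). Origin on the bench below the striker's vertical pivot, z up. A round guard disc of radius 75 mm (top at 85 mm) hides pivot, sear and buffer. At x 64, y 150 is the canister's cradle; before it the anvil plate (x 18 to 26, y 125 to 175, top at 85 mm).
- striker (a joint): Angle of the striker about the tapper's pivot (rad). 0: home, rod along the tapper's +y, head on the anvil; grows counter-clockwise seen from above (head towards -x). A spring pulls it home: 4.6 N at the peg at 0, rising evenly to 8 N at 1 rad, a few N more on the sear's slope. The sear catches it at 0.5 to 0.95 rad: set differently each time, under the guard, to be felt. Not caught, it flies back to 0.
- peg_top (a point): Centre of the top of the striker's peg: an upright steel peg of 12 mm diameter, 120 mm out from the pivot on the striker's 12 mm steel rod (rod axis 69 mm above the bench). The peg stands free from 75 to 130 mm above the bench; this point is at 130. A dark cylindrical head 26 mm thick lies across the rod's end 30 mm further out (top at 82 mm).
- buffer (a joint): Compression (m) of the hidden rubber buffer, 0 when untouched. The rod meets it about 0.045 rad (5 mm at the peg) after the catch; from there the force at the peg climbs by about 2.5 N per mm. It lies at half the peg's radius. It is damaged when pressed in by more than 3 mm, that is by about 15 N at the peg on top of the spring's pull.
- trigger_top (a point): Centre of the top of the trigger: an upright grey plunger of 24 mm diameter at x -50, y -95 mm of the tapper, its top 82 mm above the bench, 27 mm proud of the housing. Pressed straight down it draws the sear; sprung.
- trigger (a joint): How far the trigger is pressed (m): 0 up, 0.014 at the bottom. The sear lets go after about 4 to 9 mm; this takes up to about 12 N. It comes up by itself.
- canister: Closed sample canister, aluminium with a black lid, 70 mm diameter, 66 mm tall, about 350 g, loose in the cradle; origin at the centre of its underside, 12 mm above the bench. Not to be handled.
- tumbler: Empty glass tumbler, 80 mm rim, 90 mm tall, loose beside the tapper; origin under its centre. Leave alone.
- pitcher: Empty steel pitcher with a handle, 90 mm diameter, 115 mm tall, loose beside the tapper; origin under its centre. Leave alone.
- tray: Empty blue sample tray, 130 by 220 by 35 mm, loose beside the tapper; origin under its centre. Leave alone.

How it is judged:
By the outcome, as a careful person would: the job done as asked, in the order asked, and still so for the second after the job is handed in, with the robot touching nothing.
It also fails if it takes over 61 s, if anything falls off the work surface, if the arm or the gripper's body presses on something with over 40 N, if the wrist force passes 120 N, or if a joint passes its speed limit or range.

## Working session

There is one attempt and no reset: what is moved stays moved. The work goes in short steps, Python scripts to look and compute and a tool call to move; the robot and the scene stay as the last step left them, time stands still between calls to the robot, and variables do not carry over. Pictures are saved under pics/ and viewed, about 8 in all and at most 12, crops included, and the job is handed in when it is done.

Besides the shell and the picture viewer there is one more tool, called after "Call:" by a JSON object that holds its "op" and its "data", one argument or row to a line. play_rows: Moves the arm, as the interface text tells. Its arguments: {"type":"object","properties":{"moves":{"type":"array"},"newtons":{"type":"number"}},"required":["moves"]}

```bash
mkdir -p pics; ls; python3 - <<'E'
from cell import env
import cv2
for n in("top","scene"):
    im=env.camera(n); cv2.imwrite(f"pics/{n}0.png",im[:,:,::-1]); i=env.camera_info(n); print(n,i)
s=env.state(); print(s["clock"],s["tool_pos"],s["ee_rot"],s["ft_force"],s["gripper_width"])
E
```

```text
pics
top {'mtx': array([[524.37615646,   0.        , 275.83572123],
       [  0.        , 524.37615646, 203.9944993 ],
       [  0.        ,   0.        ,   1.        ]]), 'k1': -0.02723591681628846, 'eye': array([0.47588356, 0.05112643, 1.09254066]), 'attitude': array([[-0.02908683, -0.99252539,  0.11852136],
       [-0.99941496,  0.02674277, -0.02132051],
       [ 0.01799155, -0.11907216, -0.99272258]])}
scene {'mtx': array([[410.31215266,   0.        , 273.13675883],
       [  0.        , 410.31215266, 209.8930307 ],
       [  0.        ,   0.        ,   1.        ]]), 'k1': -0.08081992715878891, 'eye': array([1.00067504, 0.63209011, 0.82888122]), 'attitude': array([[-0.85065898,  0.36384304, -0.37947009],
       [ 0.52554396,  0.60710194, -0.59601239],
       [ 0.01352207, -0.70643151, -0.70765223]])}
0.1 [0.21336391 0.50644012 0.23047088] [[ 9.21509589e-01 -3.88355175e-01 -5.78693817e-04]
 [-3.88355591e-01 -9.21508119e-01 -1.64996956e-03]
 [ 1.07503167e-04  1.74520175e-03 -9.99998471e-01]] [-0.79951629  0.36264134  0.60537912] 0.08533778229509459
```

View pics/top0.png

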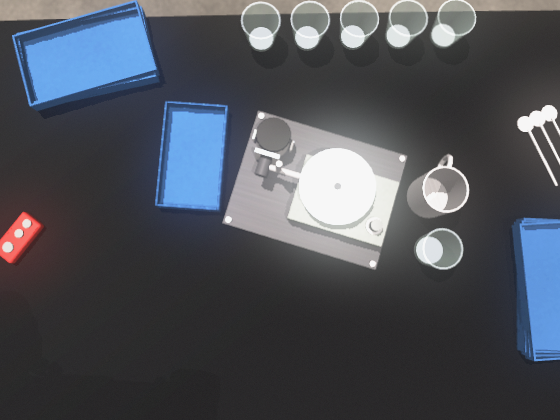

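View pics/scene0.png

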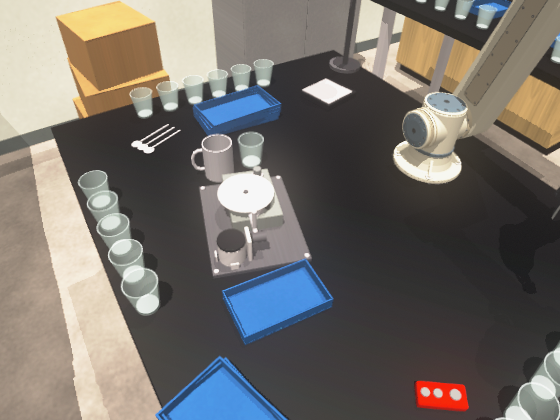

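The top view shows the tapper: disc centre about (337,186), trigger about (376,226), canister lid about (273,134), rod and peg about (279,167), and head about (263,168). The tray is to the left, with the pitcher and glass to the right near the trigger. I'll compute the poses and look at an enlarged crop.

```bash
cat > h.py <<'E'
from cell import env
import numpy as np, cv2
def ray(i,p):
    d=np.array([[i["k1"],0,0,0]],float)
    xy=cv2.undistortPoints(np.array([[p]],float),i["mtx"],d[0])[0,0]
    return i["attitude"]@np.array([*xy,1])
def onz(i,p,z):
    v=ray(i,p); return i["eye"]+v*(z-i["eye"][2])/v[2]
def proj(i,P):
    q=i["attitude"].T@(np.array(P)-i["eye"]); return cv2.projectPoints(q[None],np.zeros(3),np.zeros(3),i["mtx"],np.array([i["k1"],0,0,0.]))[0].ravel()
E
python3 - <<'E'
from h import *
i=env.camera_info("top"); im=cv2.imread("pics/top0.png")
g=cv2.cvtColor(im,cv2.COLOR_BGR2GRAY)
m=(g>235).astype(np.uint8); m=cv2.morphologyEx(m,cv2.MORPH_OPEN,np.ones((9,9)))
n,l,st,c=cv2.connectedComponentsWithStats(m)
for k in range(1,n):
    if st[k,4]>300: print(st[k],c[k])
for nm,p,z in [("disc",(337,186.5),.085),("trig",(376,226.5),.082),("lid",(273,134),.078),("pegtop?",(279,163),.13),("c1",(261.5,115),.014),("c2",(403,158),.014),("c3",(373.5,264.5),.014),("c4",(228,219.5),.014),("tumb",(438,249),.0),("pitch",(437,199),0)]:
    print(nm,onz(i,p,z).round(4))
cv2.imwrite("pics/c1.png",cv2.resize(im[95:285,215:480],None,fx=3,fy=3,interpolation=cv2.INTER_CUBIC))
E
```

```text
[519 107  37  23 481] [536.71725572 118.01455301]
[ 291  148   96   77 5008] [336.28813898 187.25419329]
disc [ 0.6273 -0.0906  0.085 ]
trig [ 0.5473 -0.1636  0.082 ]
lid [0.7368 0.0309 0.078 ]
pegtop? [0.6677 0.0223 0.13  ]
c1 [0.795  0.0528 0.014 ]
c2 [ 0.695  -0.2428  0.014 ]
c3 [ 0.4742 -0.1689  0.014 ]
c4 [0.5751 0.1275 0.014 ]
tumb [ 0.5023 -0.3092  0.    ]
pitch [ 0.6078 -0.314   0.    ]
```

View pics/c1.png

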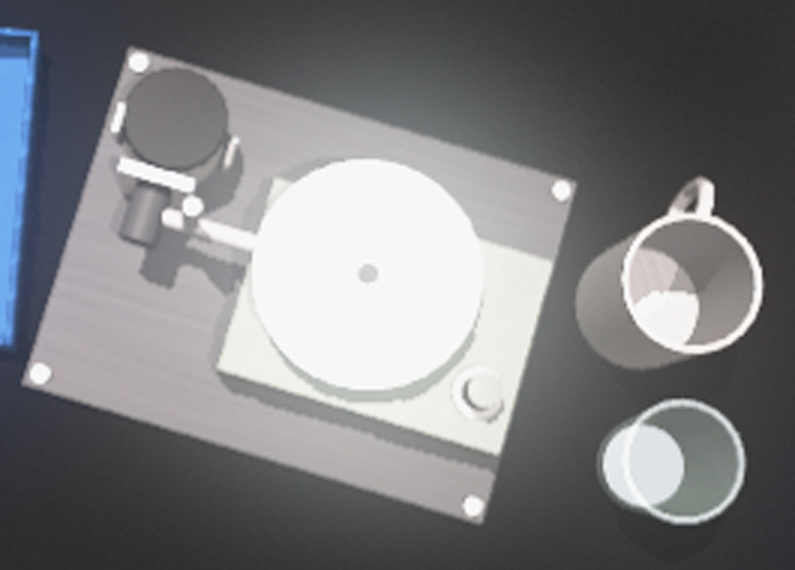

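The measurements agree to about 2 mm: pivot (0.627,-0.091), yaw -0.327 rad, peg home (0.667,0.0226), trigger (0.548,-0.164). The peg top is at crop (192,206) and the striker is at home. I'll move above the peg with the jaw axis tangential.

Call:
{"op": "play_rows", "data": {
  "moves": [
    [28,-30,-1,-0.094,0.2],
    [28,-30,-1,-0.094,0.2],
    [28,-30,-1,-0.094,0.2],
    [28,-30,-1,-0.094,0.2],
    [28,-30,-1,-0.094,0.2],
    [28,-30,-1,-0.094,0.2],
    [28,-30,-1,-0.094,0.2],
    [28,-30,-1,-0.094,0.2],
    [28,-30,-1,-0.094,0.2],
    [28,-30,-1,-0.094,0.2],
    [28,-30,-1,-0.094,0.2],
    [28,-30,-1,-0.094,0.2],
    [28,-30,-1,-0.094,0.2],
    [28,-30,-1,-0.094,0.2],
    [28,-30,-1,-0.094,0.2],
    [28,-30,-1,-0.094,0.2],
    [0,0,0,0,0.2],
    [0,0,0,0,0.2]
  ],
  "newtons": 60
}}

```text
clock: 1.9
tool_pos: [0.6616, 0.026, 0.2138]
ee_rot: [[-0.327, -0.945, -0.002], [-0.945, 0.327, -0.0], [0.001, 0.002, -1.0]]
ft_force: [0.0, 0.4, 0.2]
gripper_width: 0.0343
```

```bash
python3 - <<'E'
from h import *
s=env.state(); i=env.camera_info("wrist"); im=env.camera("wrist")[:,:,::-1].copy()
print(s["clock"],s["tool_pos"],s["ee_rot"].round(3).tolist(),s["ft_force"],s["gripper_width"])
print(proj(i,[.6670,.0226,.13]),proj(i,s["tool_pos"]))
cv2.imwrite("pics/w1.png",im)
E
```

```text
1.9 [0.66157158 0.02597795 0.21380667] [[-0.327, -0.945, -0.002], [-0.945, 0.327, -0.0], [0.001, 0.002, -1.0]] [0.02623653 0.35073303 0.23424435] 0.034307575931190736
[277.61532304 224.29832557] [287.15494773 281.21731179]
```

View pics/w1.png

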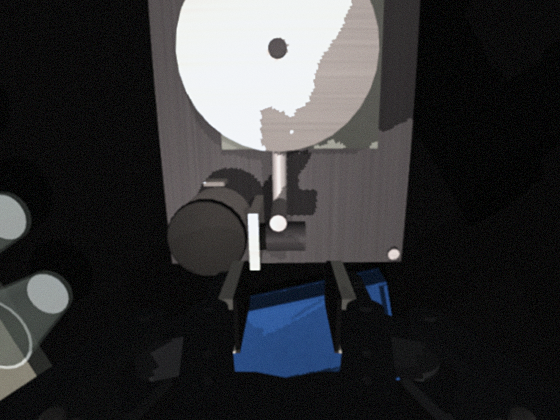

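The peg top shows at (278,223) against a predicted (277.6,224.3), so the model is good. The peg sits between the fingers. Descending.

Call:
{"op": "play_rows", "data": {
  "moves": [
    [0,0,-25,0,0.2],
    [0,0,-25,0,0.2],
    [0,0,-25,0,0.2],
    [0,0,-20,0,0.2],
    [0,0,-12,0,0.2],
    [0,0,-9,0,0.2],
    [0,0,0,0,0.2],
    [0,0,0,0,0.2]
  ]
}}

```text
clock: 2.75
tool_pos: [0.662, 0.0271, 0.1003]
ee_rot: [[-0.325, -0.946, 0.002], [-0.946, 0.325, 0.0], [-0.001, -0.001, -1.0]]
ft_force: [-0.4, 0.3, 0.2]
gripper_width: 0.0344
```

```bash
python3 - <<'E'
import numpy as np
P=np.array([627.3,-90.6]); a0=1.245
# TCP angle psi, radius 120; psi = phi + 11/120 when pad touches
q=np.array([661.6,26.0])
print(np.hypot(*(q-P)),np.arctan2(*(q-P)[::-1])-a0)
for psi in np.r_[0.05:1.12:0.033]:
    p=P+120*np.array([np.cos(a0+psi),np.sin(a0+psi)]); print(round(psi,3),p.round(1),(p-q).round(1)); q=p
E
```

```text
121.54032252713502 0.03969845335545852
0.05 [660.   24.9] [-1.6 -1.1]
0.083 [656.2  25.9] [-3.8  1. ]
0.116 [652.3  26.8] [-3.9  0.9]
0.149 [648.4  27.5] [-3.9  0.8]
0.182 [644.5  28.2] [-3.9  0.6]
0.215 [640.6  28.7] [-3.9  0.5]
0.248 [636.6  29. ] [-3.9  0.4]
0.281 [632.7  29.3] [-4.   0.2]
0.314 [628.7  29.4] [-4.   0.1]
0.347 [624.8  29.4] [-4. -0.]
0.38 [620.8  29.2] [-4.  -0.1]
0.413 [616.8  28.9] [-3.9 -0.3]
0.446 [612.9  28.5] [-3.9 -0.4]
0.479 [609.  28.] [-3.9 -0.5]
0.512 [605.1  27.3] [-3.9 -0.7]
0.545 [601.2  26.5] [-3.9 -0.8]
0.578 [597.4  25.6] [-3.9 -0.9]
0.611 [593.5  24.6] [-3.8 -1.1]
0.644 [589.8  23.4] [-3.8 -1.2]
0.677 [586.   22.1] [-3.7 -1.3]
0.71 [582.3  20.7] [-3.7 -1.4]
0.743 [578.7  19.1] [-3.6 -1.5]
0.776 [575.1  17.4] [-3.6 -1.7]
0.809 [571.5  15.7] [-3.5 -1.8]
0.842 [568.1  13.8] [-3.5 -1.9]
0.875 [564.7  11.8] [-3.4 -2. ]
0.908 [561.3   9.6] [-3.3 -2.1]
0.941 [558.    7.4] [-3.3 -2.2]
0.974 [554.8   5.1] [-3.2 -2.3]
1.007 [551.7   2.6] [-3.1 -2.4]
1.04 [5.487e+02 1.000e-01] [-3.  -2.5]
1.073 [545.7  -2.6] [-2.9 -2.6]
1.106 [542.9  -5.3] [-2.9 -2.7]
```

Call:
{"op": "play_rows", "data": {
  "moves": [
    [-4,0.5,0,0.033,0.2],
    [-4,0.5,0,0.033,0.2],
    [-4,0.5,0,0.033,0.2],
    [-4,0.5,0,0.033,0.2],
    [-4,0.4,0,0.033,0.2],
    [-4,0.2,0,0.033,0.2],
    [-4,0.1,0,0.033,0.2],
    [-4,0,0,0.033,0.2],
    [0,0,0,0,0.2],
    [0,0,0,0,0.2]
  ]
}}

```text
clock: 3.75
tool_pos: [0.6322, 0.0305, 0.1009]
ee_rot: [[-0.067, -0.998, 0.007], [-0.998, 0.067, 0.002], [-0.002, -0.006, -1.0]]
ft_force: [6.1, 1.8, -3.5]
gripper_width: 0.0342
```

Call:
{"op": "play_rows", "data": {
  "moves": [
    [-4,-0.1,0,0.033,0.2],
    [-4,-0.3,0,0.033,0.2],
    [-4,-0.4,0,0.033,0.2],
    [-4,-0.4,0,0.033,0.2],
    [-4,-0.5,0,0.033,0.2],
    [0,0,0,0,0.2],
    [0,0,0,0,0.2]
  ]
}}

```text
clock: 4.45
tool_pos: [0.6126, 0.0294, 0.101]
ee_rot: [[0.098, -0.995, 0.007], [-0.995, -0.098, 0.003], [-0.002, -0.008, -1.0]]
ft_force: [6.5, 3.2, -4.0]
gripper_width: 0.0343
```

Call:
{"op": "play_rows", "data": {
  "moves": [
    [-4,-0.7,0,0.033,0.2],
    [-4,-0.8,0,0.033,0.2],
    [-4,-0.9,0,0.033,0.2],
    [0,0,0,0,0.2],
    [0,0,0,0,0.2]
  ]
}}

```text
clock: 4.95
tool_pos: [0.6003, 0.0271, 0.101]
ee_rot: [[0.195, -0.981, 0.007], [-0.981, -0.195, 0.003], [-0.001, -0.007, -1.0]]
ft_force: [4.8, 4.3, -3.0]
gripper_width: 0.0339
```

Call:
{"op": "play_rows", "data": {
  "moves": [
    [-4,-1.0,0,0.033,0.2],
    [0,0,0,0,0.2],
    [0,0,0,0,0.2]
  ]
}}

```text
clock: 5.25
tool_pos: [0.5964, 0.0261, 0.101]
ee_rot: [[0.228, -0.974, 0.007], [-0.974, -0.228, 0.003], [-0.001, -0.008, -1.0]]
ft_force: [5.3, 3.8, -3.9]
gripper_width: 0.0343
```

Call:
{"op": "play_rows", "data": {
  "moves": [
    [-4,-1.1,0,0.033,0.2],
    [0,0,0,0,0.2],
    [0,0,0,0,0.2]
  ]
}}

```text
clock: 5.55
tool_pos: [0.5924, 0.025, 0.101]
ee_rot: [[0.26, -0.966, 0.007], [-0.966, -0.26, 0.003], [-0.001, -0.008, -1.0]]
ft_force: [5.7, 3.6, -2.8]
gripper_width: 0.034
```

Call:
{"op": "play_rows", "data": {
  "moves": [
    [-4,-1.2,0,0.033,0.2],
    [0,0,0,0,0.2],
    [0,0,0,0,0.2]
  ]
}}

```text
clock: 5.85
tool_pos: [0.5882, 0.0236, 0.101]
ee_rot: [[0.291, -0.957, 0.007], [-0.957, -0.291, 0.003], [-0.001, -0.007, -1.0]]
ft_force: [5.2, 3.2, -2.8]
gripper_width: 0.0338
```

Call:
{"op": "play_rows", "data": {
  "moves": [
    [-3.8,-1.4,0,0.033,0.2],
    [0,0,0,0,0.2],
    [0,0,0,0,0.2]
  ]
}}

```text
clock: 6.15
tool_pos: [0.5842, 0.0221, 0.101]
ee_rot: [[0.323, -0.946, 0.006], [-0.946, -0.323, 0.002], [-0.0, -0.007, -1.0]]
ft_force: [3.8, 3.1, -2.8]
gripper_width: 0.0344
```

Call:
{"op": "play_rows", "data": {
  "moves": [
    [-2,-0.7,0,0.017,0.2],
    [0,0,0,0,0.2],
    [0,0,0,0,0.2],
    [0,0,0,0,0.2]
  ]
}}

```text
clock: 6.55
tool_pos: [0.5823, 0.0214, 0.101]
ee_rot: [[0.339, -0.941, 0.006], [-0.941, -0.339, 0.002], [-0.0, -0.007, -1.0]]
ft_force: [6.0, 3.7, -2.9]
gripper_width: 0.0342
```

Call:
{"op": "play_rows", "data": {
  "moves": [
    [0,0,0,0,0.2]
  ]
}}

```text
clock: 6.65
tool_pos: [0.5823, 0.0214, 0.101]
ee_rot: [[0.339, -0.941, 0.006], [-0.941, -0.339, 0.002], [-0.0, -0.007, -1.0]]
ft_force: [3.9, 3.0, -1.5]
gripper_width: 0.0342
```

Call:
{"op": "play_rows", "data": {
  "moves": [
    [-3.7,-1.4,0,0.033,0.2],
    [0,0,0,0,0.2],
    [0,0,0,0,0.2]
  ]
}}

```text
clock: 6.95
tool_pos: [0.5783, 0.0197, 0.101]
ee_rot: [[0.369, -0.929, 0.005], [-0.929, -0.369, 0.002], [0.0, -0.006, -1.0]]
ft_force: [4.6, 2.7, -2.0]
gripper_width: 0.0343
```

Call:
{"op": "play_rows", "data": {
  "moves": [
    [0,0,0,0,0.2]
  ]
}}

```text
clock: 7.05
tool_pos: [0.5783, 0.0197, 0.101]
ee_rot: [[0.369, -0.929, 0.005], [-0.929, -0.369, 0.002], [0.0, -0.006, -1.0]]
ft_force: [3.3, 3.0, -1.1]
gripper_width: 0.034
```

Call:
{"op": "play_rows", "data": {
  "moves": [
    [-3.6,-1.5,0,0.033,0.2],
    [0,0,0,0,0.2],
    [0,0,0,0,0.2]
  ]
}}

```text
clock: 7.35
tool_pos: [0.5753, 0.0182, 0.101]
ee_rot: [[0.399, -0.917, 0.007], [-0.917, -0.399, 0.002], [0.001, -0.007, -1.0]]
ft_force: [7.3, 2.4, -2.9]
gripper_width: 0.0341
```

Call:
{"op": "play_rows", "data": {
  "moves": [
    [0,0,0,0,0.2]
  ]
}}

```text
clock: 7.45
tool_pos: [0.5753, 0.0182, 0.101]
ee_rot: [[0.399, -0.917, 0.007], [-0.917, -0.399, 0.002], [0.001, -0.007, -1.0]]
ft_force: [5.4, 3.1, -2.7]
gripper_width: 0.0344
```

Call:
{"op": "play_rows", "data": {
  "moves": [
    [-1.8,-0.8,0,0.017,0.2],
    [0,0,0,0,0.2],
    [0,0,0,0,0.2]
  ]
}}

```text
clock: 7.75
tool_pos: [0.5741, 0.0176, 0.101]
ee_rot: [[0.415, -0.91, 0.008], [-0.91, -0.415, 0.002], [0.001, -0.008, -1.0]]
ft_force: [8.7, 2.7, -3.7]
gripper_width: 0.0341
```

Call:
{"op": "play_rows", "data": {
  "moves": [
    [0,0,0,0,0.2]
  ]
}}

```text
clock: 7.85
tool_pos: [0.5742, 0.0176, 0.101]
ee_rot: [[0.415, -0.91, 0.008], [-0.91, -0.415, 0.002], [0.001, -0.008, -1.0]]
ft_force: [8.5, 2.4, -3.9]
gripper_width: 0.0338
```

Force is rising, from either the sear slope or the buffer. I'll ease back a little to check whether it is caught; if it isn't, the peg just follows the pad.

Call:
{"op": "play_rows", "data": {
  "moves": [
    [1.8,0.8,0,-0.017,0.2],
    [3.6,1.5,0,-0.033,0.2],
    [3.7,1.4,0,-0.033,0.2],
    [2,0.7,0,-0.017,0.2],
    [0,0,0,0,0.2],
    [0,0,0,0,0.2]
  ]
}}

```text
clock: 8.45
tool_pos: [0.5816, 0.0206, 0.0995]
ee_rot: [[0.322, -0.947, -0.0], [-0.947, -0.322, -0.0], [0.0, 0.0, -1.0]]
ft_force: [-0.3, 1.1, 0.7]
gripper_width: 0.0342
```

The force fell to zero on easing off, so the sear holds it. Now I'll lift the hand off and look.

Call:
{"op": "play_rows", "data": {
  "moves": [
    [3,1,0,0,0.2],
    [0,0,0,0,0.2],
    [0,0,20,0,0.2],
    [0,0,30,0,0.2],
    [0,0,40,0,0.2],
    [0,0,20,0,0.2],
    [0,0,0,0,1],
    [0,0,0,0,1]
  ]
}}

```text
clock: 9.25
tool_pos: [0.5846, 0.0219, 0.2093]
ee_rot: [[0.322, -0.947, 0.0], [-0.947, -0.322, 0.001], [-0.0, -0.0, -1.0]]
ft_force: [-0.4, -0.3, -0.3]
gripper_width: 0.006
```

```bash
python3 - <<'E'
from h import *
s=env.state(); i=env.camera_info("wrist"); im=env.camera("wrist")[:,:,::-1].copy()
print(s["clock"],s["tool_pos"],s["ft_force"],s["gripper_width"])
for f in (0,.55,.6,.65,.7): print(f,proj(i,[.6273+.12*np.cos(1.245+f),-.0906+.12*np.sin(1.245+f),.13]))
cv2.imwrite("pics/w2.png",im)
E
```

```text
9.25 [0.58463573 0.0218606  0.20925881] [-0.417427   -0.26737742 -0.34277429] 0.006028541180730093
0 [169.37725342 191.82040371]
0.55 [261.70267706 226.6726289 ]
0.6 [270.59288914 227.33540843]
0.65 [279.49877655 227.57282153]
0.7 [288.40505821 227.38455442]
```

View pics/w2.png

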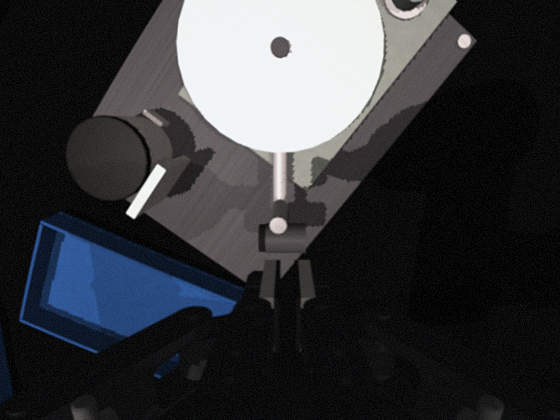

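The peg is at (278,225), so the striker stands at about 0.645 rad, held with nothing touching it. Moving to the trigger with the fingers shut.

Call:
{"op": "play_rows", "data": {
  "moves": [
    [-7.3,-37.2,0,0,1],
    [-7.3,-37.2,0,0,1],
    [-7.3,-37.2,0,0,1],
    [-7.3,-37.2,0,0,1],
    [-7.3,-37.2,0,0,1],
    [0,0,0,0,1],
    [0,0,0,0,1]
  ]
}}

```text
clock: 10.0
tool_pos: [0.5474, -0.1649, 0.2079]
ee_rot: [[0.32, -0.947, -0.002], [-0.947, -0.32, 0.0], [-0.001, 0.002, -1.0]]
ft_force: [0.3, 0.5, -0.0]
gripper_width: 0.0001
```

```bash
python3 - <<'E'
from h import *
s=env.state(); i=env.camera_info("wrist"); im=env.camera("wrist")[:,:,::-1].copy()
print(s["clock"],s["tool_pos"],s["ft_force"],s["gripper_width"])
print(proj(i,[.548,-.164,.082]), proj(i,[.6273,-.0906,.085]))
cv2.imwrite("pics/w3.png",im)
E
```

```text
10.0 [ 0.54742841 -0.16488692  0.20790548] [ 0.3066705   0.54917445 -0.01698533] 5.000284199148211e-05
[284.98610214 210.93455979] [167.65710204 262.90794158]
```

View pics/w3.png

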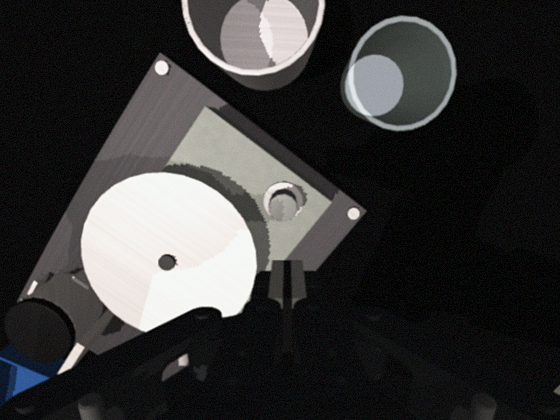

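The trigger is at about (285,206), within about 4 mm of the prediction and right under the fingertips. Descend and press.

Call:
{"op": "play_rows", "data": {
  "moves": [
    [1,-1,-30,0,1],
    [0,0,-35,0,1],
    [0,0,-30,0,1],
    [0,0,-15,0,1],
    [0,0,-6,0,1],
    [0,0,0,0,1],
    [0,0,0,0,1]
  ]
}}

```text
clock: 10.75
tool_pos: [0.5501, -0.1649, 0.0943]
ee_rot: [[0.323, -0.946, 0.002], [-0.946, -0.323, -0.0], [0.001, -0.001, -1.0]]
ft_force: [0.2, -0.6, 0.2]
gripper_width: -0.0001
```

Call:
{"op": "play_rows", "data": {
  "moves": [
    [0,0,-4,0,1],
    [0,0,-4,0,1],
    [0,0,-3,0,1],
    [0,0,-3,0,1],
    [0,0,0,0,1],
    [0,0,0,0,1]
  ]
}}

```text
clock: 11.35
tool_pos: [0.5493, -0.1653, 0.0798]
ee_rot: [[0.322, -0.947, 0.0], [-0.947, -0.322, -0.0], [0.0, -0.0, -1.0]]
ft_force: [-1.1, 2.2, 4.4]
gripper_width: -0.0001
```

Contact at the expected height (about 2 mm pressed, 4.4 N). Pressing on.

Call:
{"op": "play_rows", "data": {
  "moves": [
    [0,0,-2,0,1],
    [0,0,-2,0,1],
    [0,0,-2,0,1],
    [0,0,0,0,1],
    [0,0,0,0,1]
  ]
}}

```text
clock: 11.85
tool_pos: [0.5494, -0.1655, 0.0736]
ee_rot: [[0.322, -0.947, 0.0], [-0.947, -0.322, -0.0], [0.0, -0.0, -1.0]]
ft_force: [-2.9, 1.9, 6.7]
gripper_width: 0.0004
```

Call:
{"op": "play_rows", "data": {
  "moves": [
    [0,0,-2,0,1],
    [0,0,-2,0,1],
    [0,0,0,0,1],
    [0,0,0,0,1]
  ]
}}

```text
clock: 12.25
tool_pos: [0.5494, -0.1654, 0.0701]
ee_rot: [[0.322, -0.947, 0.0], [-0.947, -0.322, -0.0], [0.001, -0.0, -1.0]]
ft_force: [-3.1, 0.5, 7.4]
gripper_width: -0.0
```

Call:
{"op": "play_rows", "data": {
  "moves": [
    [0,0,5,0,1],
    [0,0,10,0,1],
    [0,0,25,0,1],
    [0,0,40,0,1],
    [0,0,40,0,1],
    [0,0,20,0,1],
    [-35,0,0,0,1],
    [-35,0,0,0,1],
    [-35,0,0,0,1],
    [-35,0,0,0,1],
    [0,0,0,0,1],
    [0,0,0,0,1]
  ]
}}

```text
clock: 13.45
tool_pos: [0.409, -0.1653, 0.2097]
ee_rot: [[0.322, -0.947, 0.001], [-0.947, -0.322, 0.0], [0.0, -0.001, -1.0]]
ft_force: [0.4, 1.0, 0.1]
gripper_width: 0.0001
```

```bash
python3 - <<'E'
from h import *
im=env.camera("top")[:,:,::-1].copy(); s=env.state(); print(s["clock"],s["tool_pos"],s["ft_force"])
a=cv2.imread("pics/top0.png")
v=np.vstack([x[90:285,150:480] for x in(a,im)]); cv2.imwrite("pics/cmp.png",cv2.resize(v,None,fx=1.5,fy=1.5))
d=cv2.absdiff(a,im).max(2)>40
for n,(x0,y0,x1,y1) in dict(tray=(150,95,232,215),lid=(250,112,297,152),pitcher=(407,150,472,222),tumbler=(412,226,468,272),peg=(250,150,300,180),trig=(365,215,388,240)).items(): print(n,d[y0:y1,x0:x1].sum())
E
```

```text
13.5 [ 0.40960174 -0.16526305  0.20950244] [ 0.99079964 -0.10079723  0.13375926]
tray 6921
lid 1581
pitcher 2903
tumbler 1541
peg 1381
trig 575
```

View pics/cmp.png

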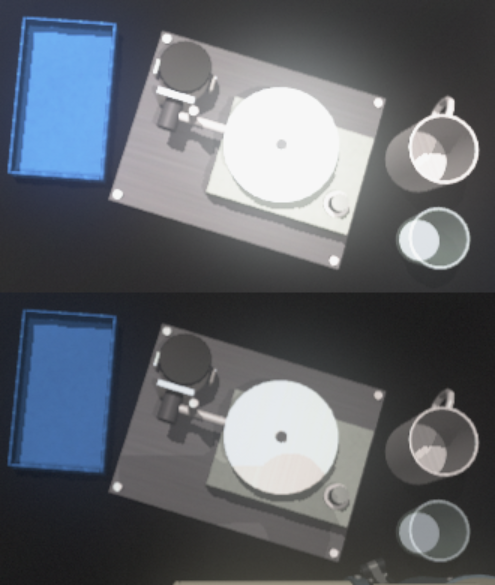

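The striker is home (peg at crop (193,403), the same spot as before). The trigger is up. The canister, tray, pitcher and glass are in the same places, and only the lighting changed. Handing in.

```bash
python3 -c "
from cell import env
print(env.hand_in(), env.state()['clock'])"
```

```text
the job is handed in; nothing more can be done
the job is handed in; nothing more can be done
```

The tapper was cocked and fired once as asked, and the job was handed in at about 13.5 s on the robot's clock.

- **Cocking:** I drew the striker back by its peg in small steps. The catch was not distinct in the force readings, which scatter by about 1 N. I stopped at about 0.69 rad, when the force had risen to about 9 N. That is only 2–3 N above the spring's pull, so the buffer was barely touched, if at all; I could not measure its compression directly.
- **Hand off:** Easing back dropped the force to zero. After lifting away, the wrist picture showed the striker held by itself at about 0.645 rad.
- **Firing:** I pressed the trigger about 12 mm, at about 7 N, with the hand well clear of the striker, and then let the plunger up. I did not see the flight itself; the release shows only in the last picture.
- **Last check:** The final top picture shows the striker home on the anvil and the trigger up. By eye, the canister, tray, pitcher and glass are where they were. My automatic before-and-after picture difference flagged every area, which I put down to changed lighting, so it neither confirms nor disproves this.

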